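Set the rotary board stage to its marked angle and clamp it

ROBOT

A 7-joint arm with a two-finger parallel gripper is mounted at the origin on a cart in front of the work surface, level with it; the furniture and walls round the work are solid. World frame = base frame: x ahead of the robot, y to its left, z up, the work surface at z = 0. Lengths are in mm, angles in rad, forces in N, time in s.
With the tool pointing down it reaches from about 400 to 875 mm from the base axis. Payload 4.4 kg.
Tool frame: the origin (TCP) lies at the very end of the fingers, on their centre line; the grasp point (between the pads) lies ctrl.grip_depth behind it (ctrl.grip_depth is the distance from the TCP to the grasp point, in mm); y points along the fingers, x is the direction in which the jaws open and shut, and the axes are right-handed (so a half turn about y gives the same grasp; the last joint's range is limited). The gripper opens to 85 mm and grips with 20 to 120 N. Pads are 22 mm wide; open, the fingers measure 114 mm over their backs; the gripper's body (76 mm by 85 mm) begins 54 mm behind the grasp point. The pads swing forward as they close: fully open they stand 13 mm farther back than shut.
Start: joints at [1.119, 0.628, 0.038, 1.517, -0.027, 0.996, -0.02], TCP at [244.623, -602.227, 231.313] pointing down, gripper open.
Joint ranges: [-3.06, 3.06], [-0.37, 2.12], [-1.25, 1.32], [0.18, 2.47], [-1.1, 4.24], [0.23, 1.98], [-2.94, 2.94]. Speed limits (rad/s): [2.57, 2.57, 3.14, 3.14, 3.14, 3.14, 3.14].

INTERFACE

Orientations are given as [roll, pitch, yaw] about the fixed x, y, z axes, in that order (R = Rz(yaw) Ry(pitch) Rx(roll)).
In Python, from cell import ctrl gives the robot as it stands.
- The arm moves only by the tool apply_moves, never from a script. Its argument "motion" is a list of rows, each a list of 5 numbers: the shift along the tool's x, y, z in cm, then the turn about the tool's y in rad, then the finger opening in cm, from 0 to 8.54. In form: [[tx, ty, tz, roll, hand], ...]. A call has 1 to 20 rows; each row is the pose to reach, as a shift and turn from the pose commanded when the call began, along the tool's axes at that moment; what a row does not reach only later rows make up. A row lasts 1/8 s, in which the tool goes at most 62.5 mm and 10.7 degrees, less where a joint would pass 70% of its speed; a pose out of reach is approached as far as the arm can. A call with a gripper value outside its range is refused whole. The fingers move at their own pace and stop on an object; the grip force is fixed at half the most. Time passes only in rows, so rows that repeat a pose let the fingers close. It gives the time, the measured TCP pose, the force and the opening at its end, in the units of the state.
- ctrl.read_state(): the state, without advancing time (a new reading comes with each control period).
- ctrl.get_image(name): name is "scene" or "top" or "wrist"; returns a dict with "image" (400x640x3 uint8, red, green, blue), "vfov" (degrees; the focal length in pixels is half the picture's height over the tangent of half this angle, whatever the lens; pixels are square), "cx", "cy" (the principal point, pixels), "extrinsics" (4x4, takes a point from world to camera coordinates); the wrist camera has in their place "tool_from_camera" (4x4, takes a point from camera to tool coordinates, whose origin is the TCP and whose axes are the tool frame's). Camera axes: x right, y up, looking along -z (the intrinsics and any distortion apply to the point x, -y, -z); pixel columns grow to the right and rows downward; lengths in mm; the calibration is good to about 2 mm. The wrist camera is an equidistant fisheye: a pixel r from the principal point sees the ray r / f radians off the axis. A picture is of the moment at which its call begins: read the wrist's pose just before it. There is no depth.
- ctrl.finish_job(): hands the job in, once; it reports no verdict.
Trained networks look in a picture, given as the dict that the camera call returned (one of the last four; its "shot" number tells which), for a name from the list of things; names that differ only in an ending like _2 or _b are one class to them, and where a whole thing is asked for, a point or a joint stands for the part that bears it (a point fixed in the world has none). Each returns a list of dicts, best first, with "confidence" (0 to 1); they miss things now and then, are a little off and sometimes report something else, mostly with a low value. They report only what shows in the picture. A call takes as long as a camera call.
- ctrl.search_frame(picture, query): "location" ([x, y, z] in mm, in world coordinates, good to about 4 mm: the middle of the surface that is visible of it).
- ctrl.mark_of(picture, query): "location" ([x, y, z] in mm, in world coordinates, good to about 4 mm: a listed point, or the origin of a listed thing).
The state is a dict: "clock": time; "qpos": joint angles; "qd": joint speeds; "tau": joint torques, N m; "eef_pos": TCP position; "tool_rot": TCP orientation; "force": force on the tool from outside, world axes, zero at the start; "torque": the same for the moment, N m; "width": finger opening in mm.
Only numpy, scipy, OpenCV 4.12 (cv2) and the standard library are available. Lean on these libraries where they do the work, as an engineer would, in place of code of your own. Each camera call takes 0.05 s, during which the arm holds its last target.

TASK

Set the rotary board stage for inspection: push its yellow stud round with a fingertip, either way, until the white index line on the black dial lines up with the orange marker on the scale ring, then push the red clamp lever fully over to its stop. Only push, gently: do not squeeze the stud, lift the dial off its spindle, turn it once it is clamped, or disturb the loose parts standing round the stage.

Things in the scene. Friction and masses are not known exactly. Their poses are not given: they have to be found in the camera images.
- stage: rotary board stage, fixed to the bench: grey base plate 190 x 240 x 12 mm (x -95..95, y -140..100 in its own frame) with an aluminium scale ring, radius 88 mm, top 18 mm above the bench. Origin on the bench on the dial's upright axis (z = 0); x and y lie along the plate's edges, z up. The red lever stands on its -y side.
- dial (a joint): turning angle of the black dial (radius 65 mm, top 25 mm above the bench, a green circuit board up to 12 mm high fixed in its middle, within 40 mm of the axis) about the stage's upright axis; rad, grows counter-clockwise seen from above, relative to the stage. At 0 the index line points along the stage's +x. Turns without stops; friction holds it where it is left (0.10 N m, about 2 N of push at the stud).
- index_tip (a point): outer end of the white index line on the dial, at its rim, 65 mm from the axis, 25 mm above the bench; line 16 mm long, 3 mm wide, radial
- target_tip (a point): point where the index tip must come: the orange marker's line (4 mm wide, 20 mm long, radial, on the scale ring just outside the dial, up to 23 mm above the bench) carried inward to the dial's rim, 65 mm from the axis, 25 mm above the bench. The marker is fixed.
- stud: upright yellow stud on the dial, 12 mm thick, 40 mm tall, 54 mm from the axis, on the side opposite to the index line; origin at the centre of its foot on the dial, 25 mm above the bench, so its top is 65 mm above the bench. It is a sleeve that spins freely about its own axis. For pushing sideways only.
- platter (a joint): height of the dial above its seat on the spindle, m; 0 = seated. The dial weighs about 0.45 kg and lifts off if pulled up.
- lever (a joint): angle of the red clamp lever, rad: 0 = free (points out along the stage's -y), 1.35 = at its stop, clamped (points along the stage's -x, nearly). Swings level, clockwise seen from above, about an upright axis at stage (0, -107 mm); stays where it is left (about 1 N at the knob). It only marks the dial as clamped; it neither turns nor brakes the dial.
- lever_knob (a point): top centre of the upright round red knob at the lever's end, 13 mm thick, 45 mm from the lever's axis; top 54 mm above the bench, foot 22 mm above the bench. Lever arm: 9 mm wide, top 29 mm above the bench.
- relay_module: loose blue relay block, 32 x 48 x 30 mm, origin at the centre of its underside; left of the stage, bystander
- loupe: loose black eye loupe, 41 mm round, 34 mm tall, origin at the centre of its underside; behind the stage, bystander
- heat_sink: loose finned heat sink, 50 x 50 x 23 mm, origin at the centre of its underside; behind the stage to the right, bystander

How it is judged:
By the outcome, as a careful person would: the job done as asked, in the order asked, and still so for the second after the job is handed in, with the robot touching nothing.
It also fails if it takes over 58 s, if anything falls off the work surface, if the arm or the gripper's body presses on something with over 40 N, if the wrist force passes 120 N, or if a joint passes its speed limit or range.

## Working session

There is one attempt and no reset: what is moved stays moved. The work goes in short steps, Python scripts to look and compute and a tool call to move; the robot and the scene stay as the last step left them, time stands still between calls to the robot, and variables do not carry over. Pictures are saved under pics/ and viewed, and the job is handed in when it is done.

Besides the shell and the picture viewer there is one more tool, called after "Call:" in YAML: its name, and indented under it one key for each argument. apply_moves: Moves the arm, as the interface text tells. Its arguments: {"type":"object","properties":{"motion":{"type":"array","items":{"type":"array","items":{"type":"number"}}}},"required":["motion"]}

```bash
mkdir -p pics; ls; python3 - <<'E'
from cell import ctrl
import cv2
print(ctrl.read_state())
for n in ["top","scene"]:
    p=ctrl.get_image(n)
    cv2.imwrite(f"pics/{n}0.png",p["image"][:,:,::-1])
    print(n,p["vfov"],p["cx"],p["cy"],p["extrinsics"].tolist() if hasattr(p["extrinsics"],'tolist') else p["extrinsics"])
    for q in ["stage","index_tip","target_tip","stud","lever_knob","relay_module","loupe","heat_sink"]:
        print(q,[(r["location"],r["confidence"]) for r in ctrl.mark_of(p,q)][:2])
print(ctrl.read_state()["clock"])
E
```

```text
pics
{'clock': 0.0, 'qpos': array([ 1.11916212,  0.62934589,  0.03846323,  1.51836125, -0.02702814,
        0.99625927, -0.0199817 ]), 'qd': array([ 1.22470792e-03, -2.04278994e-03,  3.15067513e-04, -9.77397541e-05,
        1.52218087e-03, -2.75370743e-04, -2.03721589e-04]), 'tau': array([ 1.08169967e-03, -5.63405800e+01,  1.22634351e+00, -1.93445796e+01,
        1.10841476e-02,  1.06432577e-02,  6.01275318e-06]), 'eef_pos': array([ 244.41046578, -601.64253752,  230.39175965]), 'tool_rot': array([-1.57080932,  0.00185525, -1.1849762 ]), 'force': array([-0.3826347 ,  0.03936165,  0.91974976]), 'torque': array([-0.01458648,  0.00536755, -0.01366989]), 'width': 85.40955710965929}
top 53.962399557151095 320.93316178816775 201.25546021101408 [[0.01899330817731631, -0.9997562411835957, 0.01125666286825301, 5.07427789024641], [0.9863736000165189, 0.020576927559479145, 0.16322901470836784, -624.9560978347301], [-0.1634208537333412, 0.008003016097695211, 0.9865239866817259, -868.4170353914986], [0.0, 0.0, 0.0, 1.0]]
stage []
index_tip [([581.5, 22.8, 21.3], 0.69)]
target_tip [([455.8, 31.9, 2
[... 215 characters left out ...]
51.8, 2.8], 0.81)]
scene 43.78405884107801 319.39861118715186 204.39667516379177 [[0.6530070298136086, -0.757347422699994, 0.0025885022088904673, -362.83491092270253], [0.30896405510071606, 0.2695151962555659, 0.9120870417032825, -262.4466863464138], [-0.6914644109928799, -0.5947994958950453, 0.4099884486339451, -590.1216142262537], [0.0, 0.0, 0.0, 1.0]]
stage [([518.0, 35.6, 1.7], 0.79)]
index_tip [([582.8, 24.6, 28.4], 0.55)]
target_tip [([452.6, 38.4, 22.9], 0.6)]
stud [([468.1, 53.1, 25.3], 0.46)]
lever_knob [([503.6, -114.2, 56.2], 0.75), ([466.8, 50.7, 32.0], 0.22)]
relay_module [([490.8, 263.2, 1.0], 0.61)]
loupe [([659.1, 42.5, 2.3], 0.58)]
heat_sink [([659.6, -46.6, 4.4], 0.63)]
0.9
```

View pics/top0.png

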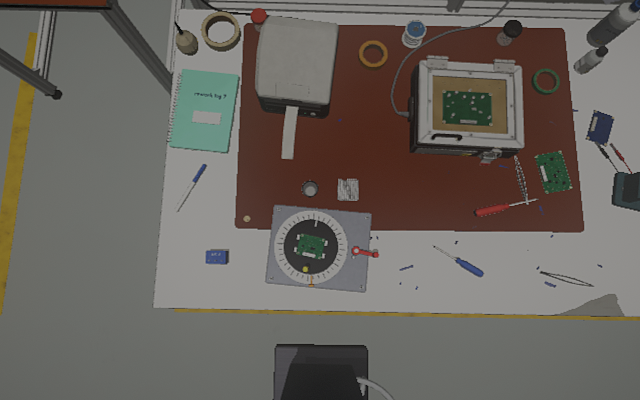

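View pics/scene0.png

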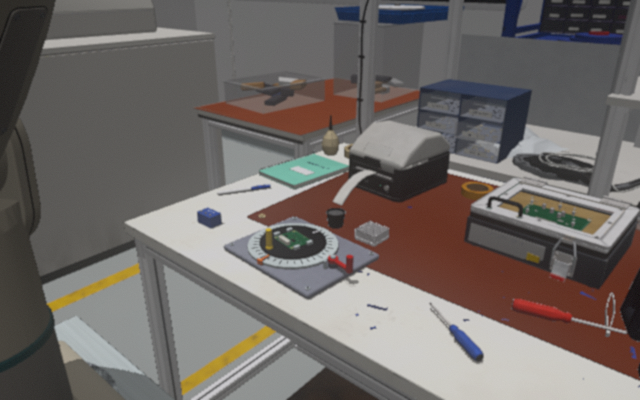

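```bash
cat > h.py <<'E'
from cell import ctrl
import cv2, numpy as np
def ray(p,u,v):
    f=200/np.tan(np.radians(p["vfov"])/2)
    E=np.array(p["extrinsics"]);d=np.array([(u-p["cx"])/f,-(v-p["cy"])/f,-1.])
    R=E[:3,:3];return -R.T@E[:3,3],R.T@d
def plane(p,u,v,z):
    o,d=ray(p,u,v);return o+d*(z-o[2])/d[2]
def rect(p,name,cx,cy,h,z,k=2.5):
    # orthophoto on plane z: up=+x, left=+y, k px/mm
    f=200/np.tan(np.radians(p["vfov"])/2);E=np.array(p["extrinsics"])
    n=int(2*h*k);j,i=np.meshgrid(np.arange(n),np.arange(n))
    X=cx+h-i/k;Y=cy+h-j/k
    P=np.stack([X,Y,np.full(X.shape,float(z))],-1)@E[:3,:3].T+E[:3,3]
    u=p["cx"]+f*P[...,0]/-P[...,2];v=p["cy"]-f*P[...,1]/-P[...,2]
    im=cv2.remap(p["image"],u.astype('f4'),v.astype('f4'),cv2.INTER_CUBIC)
    cv2.imwrite(f"pics/{name}.png",im[:,:,::-1]);return im
E
python3 - <<'E'
from h import *
for n in ["top","scene"]:
    p=ctrl.get_image(n); rect(p,n+"r1",520,30,150,18,2)
    im=p["image"].astype(int)
    sc=cv2.resize(p["image"][190:310,240:400] if n=="top" else p["image"][200:310,200:400],None,fx=4,fy=4,interpolation=cv2.INTER_CUBIC)
    cv2.imwrite(f"pics/{n}z1.png",sc[:,:,::-1])
E
```

```text
(no output)
```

View pics/topr1.png

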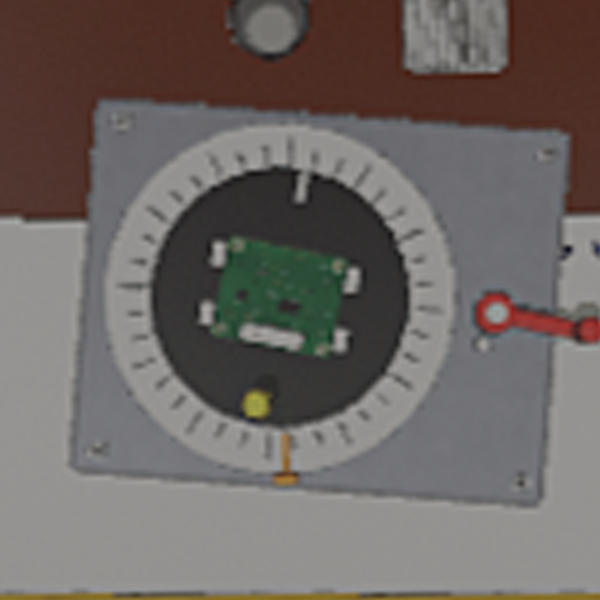

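View pics/scenez1.png

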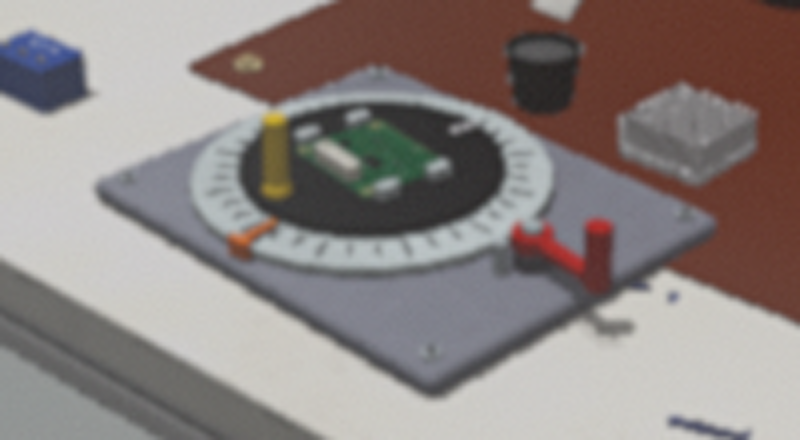

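View pics/topz1.png

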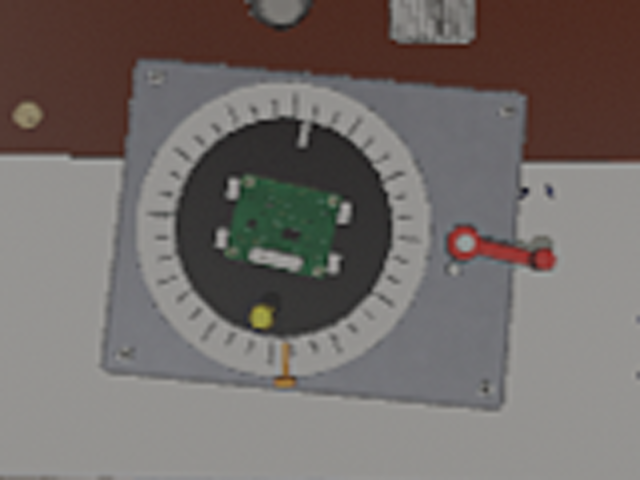

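```bash
cat >> h.py <<'E'
def proj(p,P):
    f=200/np.tan(np.radians(p["vfov"])/2);E=np.array(p["extrinsics"])
    Q=np.asarray(P)@E[:3,:3].T+E[:3,3]
    return p["cx"]+f*Q[...,0]/-Q[...,2], p["cy"]-f*Q[...,1]/-Q[...,2]
def polar(p,c,r0,r1,z,n=1440):
    a=np.arange(n)*2*np.pi/n-np.pi; r=np.arange(r0,r1,.5)
    A,Rr=np.meshgrid(a,r)
    u,v=proj(p,np.stack([c[0]+Rr*np.cos(A),c[1]+Rr*np.sin(A),np.full(A.shape,float(z))],-1))
    return a,r,cv2.remap(p["image"],u.astype('f4'),v.astype('f4'),cv2.INTER_LINEAR).astype(float)
def circ(a,w):
    # weighted mean near the peak
    k=np.argmax(np.convolve(np.r_[w[-8:],w,w[:8]],np.ones(17),'valid'))
    d=(a-a[k]+np.pi)%(2*np.pi)-np.pi; m=abs(d)<.09
    return a[k]+(d*w)[m].sum()/w[m].sum(), w[m].sum()
def measure(p,c):
    a,r,I=polar(p,c,52,62,25); 
    g=I.min(-1).mean(0); g=np.clip(g-np.median(g)-15,0,None); idx=circ(a,g)
    a,r,I=polar(p,c,68,84,20)
    o=np.clip((I[...,0]-I[...,2]).mean(0)-25,0,None); mk=circ(a,o)
    hsv=cv2.cvtColor(p["image"],cv2.COLOR_RGB2HSV)
    return idx,mk
def ringfit(p):
    # ring outer edge at z=18 by bright->grey radial edge
    from scipy.optimize import least_squares
    c=np.array([520.5,40.]); 
    for _ in range(4):
        a,r,I=polar(p,c,80,96,18,360); g=I.min(-1); d=-np.diff(cv2.GaussianBlur(g,(5,5),0),axis=0)
        d=np.clip(d,0,None); rr=(d*(r[:-1,None]+.25)).sum(0)/(d.sum(0)+1e-6); w=d.max(0)>np.median(d.max(0))*.6
        M=np.c_[np.cos(a),np.sin(a),np.ones_like(a)][w]
        s=np.linalg.lstsq(M,rr[w],rcond=None)[0]; c=c+s[:2]
    return c,s[2],w.sum()
E
python3 - <<'E'
from h import *
for n in ["top","scene"]:
    p=ctrl.get_image(n)
    c,R,w=ringfit(p); print(n,c,R,w)
    E=np.array(p["extrinsics"]);print(-E[:3,:3].T@E[:3,3])
    print(measure(p,c))
    im=p["image"].astype(int);r,g,b=im[...,0],im[...,1],im[...,2]
    m=((r>90)&(g>80)&(b<.45*r)&(g>.75*r)).astype('u1'); 
    k,l,s,ce=cv2.connectedComponentsWithStats(m)
    for i in range(1,k):
        if s[i,4]>10: print("yellow",s[i],ce[i],plane(p,*ce[i],65))
    m=((r>100)&(g<.45*r)&(b<.45*r)).astype('u1'); 
    k,l,s,ce=cv2.connectedComponentsWithStats(m)
    for i in range(1,k):
        if s[i,4]>10: print("red",s[i],ce[i],plane(p,*ce[i],54))
E
```

```text
top [521.75115246  40.36471544] 87.6823546601616 360
[474.42636543  24.88267286 958.66808451]
((np.float64(-0.202594641147395), np.float64(1058.15)), (np.float64(-3.102793347195555), np.float64(395.5)))
yellow [ 24  32  13  37 281] [30.31316726 49.80427046] [982.32986424 734.06615389  65.        ]
yellow [   0   79   35  236 2938] [ 13.53029272 178.23076923] [661.51618158 727.95249574  65.        ]
yellow [303 267   5   5  19] [304.94736842 268.78947368] [468.33255671  50.54038624  65.        ]
yellow [ 175  309  465   11 1287] [412.18259518 314.03185703] [ 374.43213498 -188.51398095   65.        ]
red [251   9  15  13 155] [258.02580645  14.97419355] [1098.22028015  185.62081848   54.        ]
red [476 204  33  12 190] [491.43157895 209.21578947] [ 613.74079038 -381.39370394   54.        ]
red [352 247  21   9  62] [361.06451613 251.64516129] [509.34235321 -76.50078879  54.        ]
red [374 252   4   5  17] [375.52941176 254.35294118] [ 503.83813574 -109.62735056   54.        ]
scene [522.32520493  39.64972896] 88.37877485049685 287
[ -90.02775444 -555.06275313  482.25646584]
((np.
[... 316 characters left out ...]
0e+01]
yellow [527 254  12   7  56] [531.80357143 257.30357143] [ 683.13256512 -354.66203484   65.        ]
yellow [ 47 264  92  47 810] [ 93.21975309 287.7617284 ] [163.7332461  106.27703929  65.        ]
yellow [ 181  326   94   68 1121] [224.5896521  359.12756467] [ 193.15378839 -161.10616112   65.        ]
red [347 255   5   4  18] [349.         256.66666667] [ 501.0478359 -113.3979828   54.       ]
red [329 257  18  11  68] [337.36764706 261.98529412] [ 474.37755537 -109.48781318   54.        ]
red [550 275  13   7  38] [556.42105263 277.65789474] [ 664.7002427  -401.69479127   54.        ]
red [513 298  60  23 573] [540.89005236 309.12390925] [ 563.70648583 -411.73589576   54.        ]
```

Call:
apply_moves:
  motion:
    - [-0.5,0,0.4,-0.05,0]
    - [-2,0,1.8,-0.15,0]
    - [-4.5,0,4,-0.29,0]
    - [-8,0,7,-0.45,0]
    - [-12,0,10.5,-0.62,0]
    - [-16,1,14,-0.8,0]
    - [-20,2,17.5,-0.98,0]
    - [-24,3,21,-1.16,0]
    - [-28,4,24.6,-1.34,0]
    - [-32,5,28.2,-1.52,0]
    - [-35.5,6,31.3,-1.7,0]
    - [-39,7,34.4,-1.88,0]
    - [-42,8,37,-2.05,0]
    - [-44.5,9,39.3,-2.2,0]
    - [-46.5,10,41,-2.34,0]
    - [-48,11,42.3,-2.45,0]
    - [-48.8,11.6,43,-2.52,0]
    - [-49.1,11.8,43.35,-2.56,0]
    - [-49.1,11.8,43.35,-2.56,0]
    - [-49.1,11.8,43.35,-2.56,0]

```text
clock: 3.6
eef_pos: [461.4, 14.9, 113.5]
tool_rot: [-1.571, 0.001, 1.373]
force: [-0.2, -0.2, -0.1]
width: -0.2
```

```bash
python3 - <<'E'
from h import *
s=ctrl.read_state();print({k:np.round(s[k],3) for k in s})
for n in ["top","scene","wrist"]:
    p=ctrl.get_image(n);im=p["image"]
    if n=="scene": im=cv2.resize(im[130:310,180:420],None,fx=3,fy=3)
    cv2.imwrite(f"pics/{n}2.png",im[:,:,::-1])
E
```

```text
{'clock': np.float64(3.6), 'qpos': array([ 0.289,  0.616, -0.557,  2.129,  0.616,  0.558,  0.651]), 'qd': array([-0.002, -0.001, -0.001, -0.001, -0.   , -0.003,  0.   ]), 'tau': array([-1.9100e-01, -4.3241e+01, -5.4830e+00, -1.0025e+01,  5.0000e-03,
       -1.1000e-02,  3.0000e-03]), 'eef_pos': array([461.437,  14.91 , 113.533]), 'tool_rot': array([-1.571e+00,  1.000e-03,  1.373e+00]), 'force': array([-0.229, -0.236, -0.068]), 'torque': array([-0.022,  0.044, -0.026]), 'width': np.float64(-0.207)}
```

View pics/scene2.png

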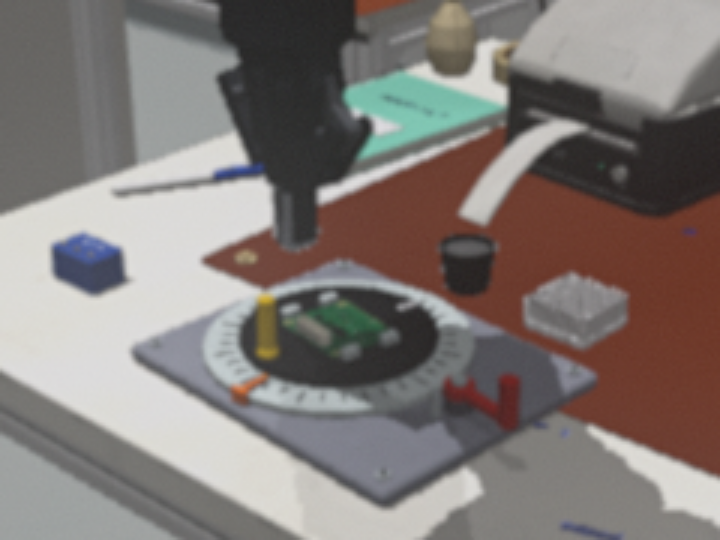

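View pics/wrist2.png

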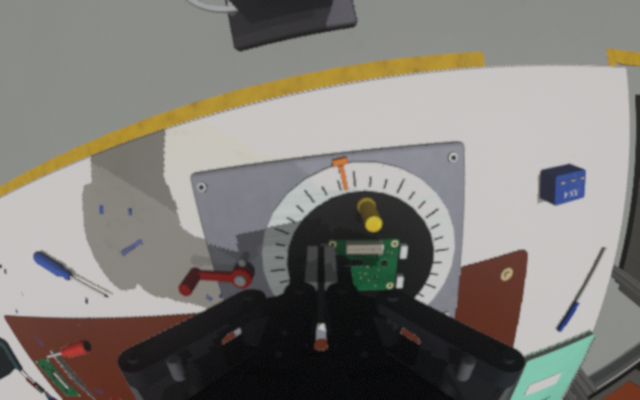

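```bash
cat >> h.py <<'E'
C=np.array([522.,40.])
def tip(th,d=20.5,r=54.):
    t=th-np.pi/2; return np.r_[C+r*np.array([np.cos(th),np.sin(th)])-d*np.array([np.cos(t),np.sin(t)]),t]
def rows(cmd,pts,z0=None):
    # cmd=(x,y,yaw) ; pts list of (x,y,yaw) -> tool shifts cm
    c,s=np.cos(cmd[2]),np.sin(cmd[2]); out=[]
    for x,y,w in pts:
        dx,dy=x-cmd[0],y-cmd[1]
        out.append([round((dx*c+dy*s)/10,2),0,round((-dx*s+dy*c)/10,2),round(-((w-cmd[2]+np.pi)%(2*np.pi)-np.pi),2)])
    return out
E
python3 - <<'E'
from h import *
cmd=(461.4,15.8,1.375)
print(rows(cmd,[tip(2.945,30),tip(2.945,25)]+[tip(2.945-.08*i) for i in range(0,13)]))
E
```

```text
[[np.float64(0.56), 0, np.float64(-0.07), np.float64(0.0)], [np.float64(1.06), 0, np.float64(-0.07), np.float64(0.0)], [np.float64(1.51), 0, np.float64(-0.07), np.float64(0.0)], [np.float64(1.95), 0, np.float64(0.07), np.float64(0.08)], [np.float64(2.39), 0, np.float64(0.19), np.float64(0.16)], [np.float64(2.85), 0, np.float64(0.26), np.float64(0.24)], [np.float64(3.31), 0, np.float64(0.3), np.float64(0.32)], [np.float64(3.77), 0, np.float64(0.3), np.float64(0.4)], [np.float64(4.23), 0, np.float64(0.26), np.float64(0.48)], [np.float64(4.69), 0, np.float64(0.19), np.float64(0.56)], [np.float64(5.14), 0, np.float64(0.08), np.float64(0.64)], [np.float64(5.58), 0, np.float64(-0.06), np.float64(0.72)], [np.float64(6.0), 0, np.float64(-0.24), np.float64(0.8)], [np.float64(6.41), 0, np.float64(-0.46), np.float64(0.88)], [np.float64(6.8), 0, np.float64(-0.7), np.float64(0.96)]]
```

Call:
apply_moves:
  motion:
    - [0,1.5,0,0,0]
    - [0,3.5,0,0,0]
    - [0,5.3,0,0,0]
    - [0,6.5,0,0,0]
    - [0,6.8,0,0,0]
    - [0,6.8,0,0,0]
    - [0.56,6.8,-0.07,0,0]
    - [1.06,6.8,-0.07,0,0]
    - [1.5,6.8,-0.07,0,0]
    - [1.95,6.8,0.07,0.08,0]
    - [2.4,6.8,0.19,0.16,0]
    - [2.85,6.8,0.26,0.24,0]
    - [3.3,6.8,0.3,0.32,0]
    - [3.3,6.8,0.3,0.32,0]

```text
clock: 5.5
eef_pos: [464.8, 48.9, 45.5]
tool_rot: [-1.571, 0.001, 1.056]
force: [-0.2, -1.4, -0.1]
width: -0.0
```

```bash
python3 - <<'E'
from h import *
s=ctrl.read_state();print({k:np.round(s[k],3) for k in ["clock","eef_pos","tool_rot","force"]})
for n in ["top","scene"]:
    p=ctrl.get_image(n);print(measure(p,C))
    im=cv2.resize(p["image"][180:310,220:420],None,fx=4,fy=4)
    cv2.imwrite(f"pics/{n}3.png",im[:,:,::-1])
E
```

```text
{'clock': np.float64(5.5), 'eef_pos': array([464.776,  48.858,  45.467]), 'tool_rot': array([-1.571e+00,  1.000e-03,  1.056e+00]), 'force': array([-0.189, -1.37 , -0.136])}
((np.float64(-0.5180007256222096), np.float64(608.3499999999999)), (np.float64(nan), np.float64(0.0)))
((np.float64(0.6527665892160041), np.float64(1005.75)), (np.float64(-3.1156921617083744), np.float64(1055.90625)))h.py:31: RuntimeWarning: invalid value encountered in scalar divide
  return a[k]+(d*w)[m].sum()/w[m].sum(), w[m].sum()
```

View pics/scene3.png

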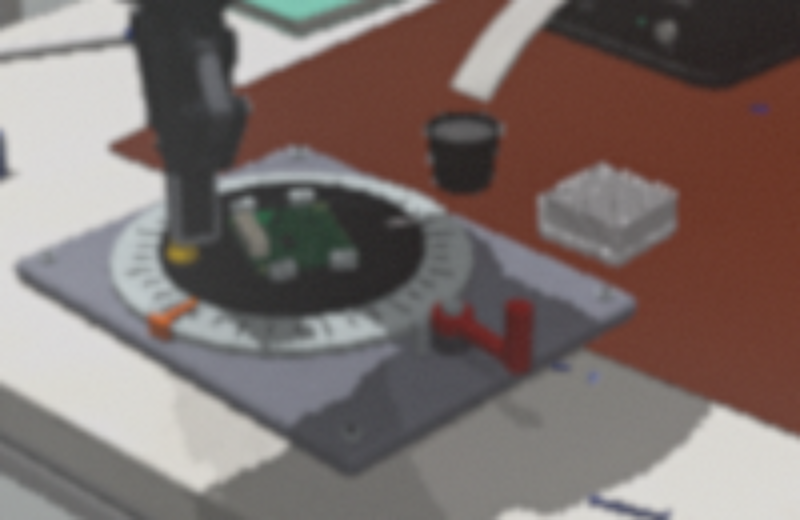

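View pics/top3.png

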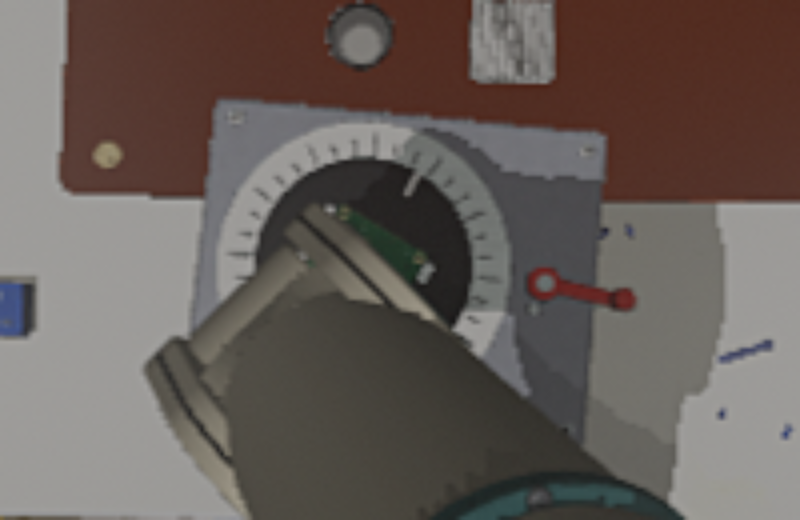

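```bash
python3 - <<'E'
from h import *
for a,n in [(2.625,18),(1.185,12)]:
    for r in rows(tip(a),[tip(a-.08*i) for i in range(1,n+1)]): print([float(x) for x in r])
    print()
E
```

```text
[0.44, 0.0, 0.15, 0.08]
[0.89, 0.0, 0.26, 0.16]
[1.34, 0.0, 0.33, 0.24]
[1.8, 0.0, 0.37, 0.32]
[2.26, 0.0, 0.37, 0.4]
[2.73, 0.0, 0.34, 0.48]
[3.18, 0.0, 0.26, 0.56]
[3.63, 0.0, 0.16, 0.64]
[4.07, 0.0, 0.01, 0.72]
[4.5, 0.0, -0.17, 0.8]
[4.91, 0.0, -0.38, 0.88]
[5.3, 0.0, -0.62, 0.96]
[5.67, 0.0, -0.9, 1.04]
[6.02, 0.0, -1.2, 1.12]
[6.34, 0.0, -1.53, 1.2]
[6.64, 0.0, -1.89, 1.28]
[6.9, 0.0, -2.27, 1.36]
[7.14, 0.0, -2.66, 1.44]

[0.44, 0.0, 0.15, 0.08]
[0.89, 0.0, 0.26, 0.16]
[1.34, 0.0, 0.33, 0.24]
[1.8, 0.0, 0.37, 0.32]
[2.26, 0.0, 0.37, 0.4]
[2.73, 0.0, 0.34, 0.48]
[3.18, 0.0, 0.26, 0.56]
[3.63, 0.0, 0.16, 0.64]
[4.07, 0.0, 0.01, 0.72]
[4.5, 0.0, -0.17, 0.8]
[4.91, 0.0, -0.38, 0.88]
[5.3, 0.0, -0.62, 0.96]
```

Call:
apply_moves:
  motion:
    - [0.44,0,0.15,0.08,0]
    - [0.89,0,0.26,0.16,0]
    - [1.34,0,0.33,0.24,0]
    - [1.8,0,0.37,0.32,0]
    - [2.26,0,0.37,0.4,0]
    - [2.73,0,0.34,0.48,0]
    - [3.18,0,0.26,0.56,0]
    - [3.63,0,0.16,0.64,0]
    - [4.07,0,0.01,0.72,0]
    - [4.5,0,-0.17,0.8,0]
    - [4.91,0,-0.38,0.88,0]
    - [5.3,0,-0.62,0.96,0]
    - [5.67,0,-0.9,1.04,0]
    - [6.02,0,-1.2,1.12,0]
    - [6.34,0,-1.53,1.2,0]
    - [6.64,0,-1.89,1.28,0]
    - [6.9,0,-2.27,1.36,0]
    - [7.14,0,-2.66,1.44,0]
    - [7.14,0,-2.66,1.44,0]

```text
clock: 7.98
eef_pos: [523.2, 98.2, 45.2]
tool_rot: [-1.57, 0.0, -0.383]
force: [-1.3, 0.8, 1.1]
width: -0.0
```

```bash
python3 - <<'E'
from h import *
s=ctrl.read_state();print({k:np.round(s[k],3) for k in ["clock","eef_pos","tool_rot","force","qpos"]},tip(1.185))
for n in ["top","scene"]:
    p=ctrl.get_image(n);print(measure(p,C))
    im=cv2.resize(p["image"][180:310,220:420],None,fx=4,fy=4)
    cv2.imwrite(f"pics/{n}4.png",im[:,:,::-1])
E
```

```text
{'clock': np.float64(7.975), 'eef_pos': array([523.209,  98.195,  45.219]), 'tool_rot': array([-1.57 ,  0.   , -0.383]), 'force': array([-1.33 ,  0.789,  1.143]), 'qpos': array([-0.226,  0.748, -0.019,  1.986,  0.03 ,  0.408, -0.65 ])} [ 5.23326810e+02  9.77450394e+01 -3.85796327e-01]
((np.float64(0.8735384030063691), np.float64(1569.0)), (np.float64(-3.1073984133597965), np.float64(484.28125)))
((np.float64(-1.9528398883957288), np.float64(368.94999999999993)), (np.float64(-3.1150450390255147), np.float64(1073.25)))
```

View pics/scene4.png

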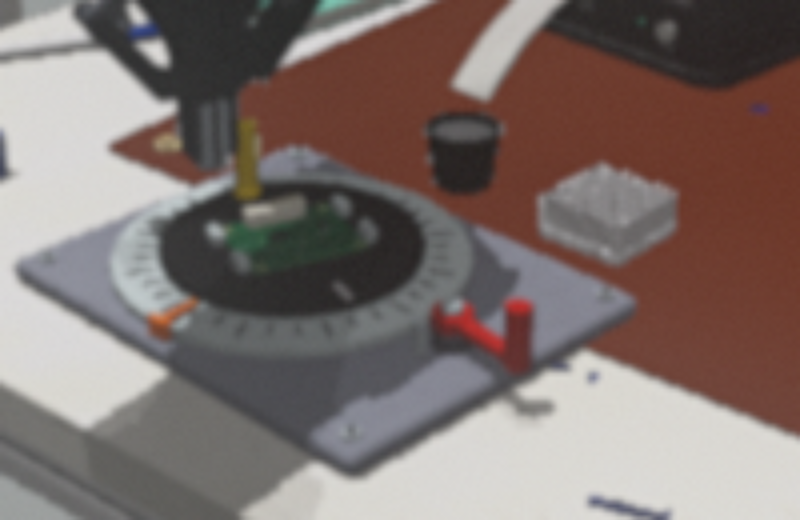

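View pics/top4.png

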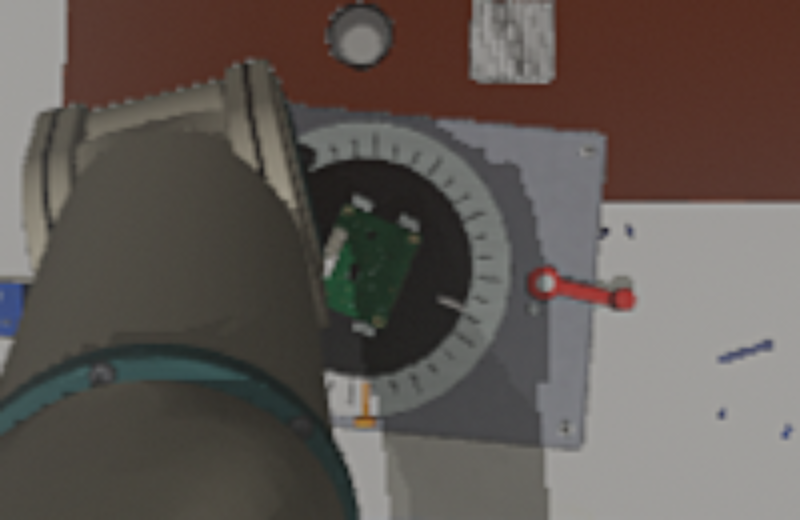

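Call:
apply_moves:
  motion:
    - [0.44,0,0.15,0.08,0]
    - [0.89,0,0.26,0.16,0]
    - [1.34,0,0.33,0.24,0]
    - [1.8,0,0.37,0.32,0]
    - [2.26,0,0.37,0.4,0]
    - [2.73,0,0.34,0.48,0]
    - [3.18,0,0.26,0.56,0]
    - [3.63,0,0.16,0.64,0]
    - [4.07,0,0.01,0.72,0]
    - [4.5,0,-0.17,0.8,0]
    - [4.91,0,-0.38,0.88,0]
    - [5.3,0,-0.62,0.96,0]
    - [5.3,0,-0.62,0.96,0]

```text
clock: 9.7
eef_pos: [570.3, 72.3, 45.3]
tool_rot: [-1.57, 0.0, -1.343]
force: [0.4, 0.5, 0.0]
width: 0.0
```

```bash
python3 - <<'E'
from h import *
s=ctrl.read_state();print({k:np.round(s[k],3) for k in ["clock","eef_pos","tool_rot","force","qpos"]},tip(.225))
for n in ["top","scene"]:
    p=ctrl.get_image(n);print(measure(p,C))
    im=cv2.resize(p["image"][180:310,220:420],None,fx=4,fy=4)
    cv2.imwrite(f"pics/{n}5.png",im[:,:,::-1])
for r in rows(tip(.225),[tip(a) for a in (.185,.145,.105,.075,.05,.035)]): print([float(x) for x in r])
E
```

```text
{'clock': np.float64(9.7), 'eef_pos': array([570.275,  72.262,  45.264]), 'tool_rot': array([-1.57 ,  0.   , -1.343]), 'force': array([0.358, 0.472, 0.01 ]), 'qpos': array([-0.311,  0.797,  0.215,  1.873, -0.322,  0.505, -1.218])} [570.06520136  72.03102275  -1.34579633]
((np.float64(-2.8964128176023793), np.float64(726.4)), (np.float64(-3.1098991357748957), np.float64(381.46875)))
((np.float64(-2.8853417487508364), np.float64(541.2)), (np.float64(0.3966880069007576), np.float64(1103.875)))
[0.22, 0.0, 0.08, 0.04]
[0.44, 0.0, 0.15, 0.08]
[0.66, 0.0, 0.21, 0.12]
[0.83, 0.0, 0.25, 0.15]
[0.97, 0.0, 0.27, 0.17]
[1.06, 0.0, 0.29, 0.19]
```

View pics/scene5.png

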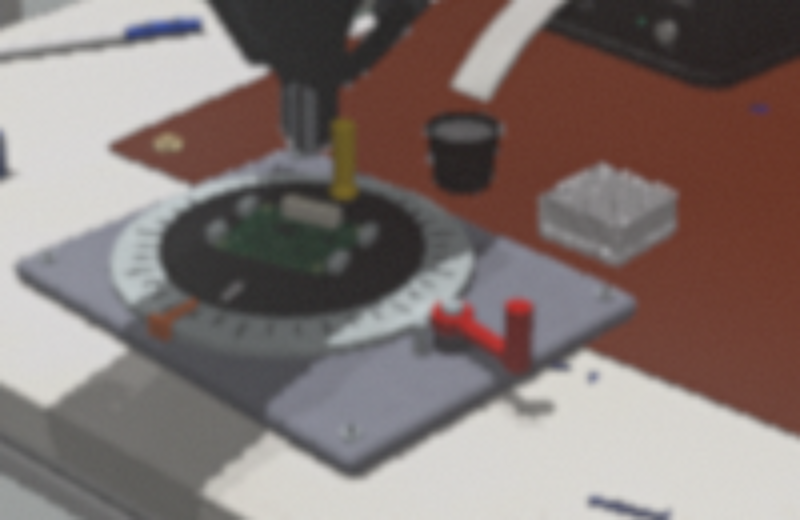

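View pics/top5.png

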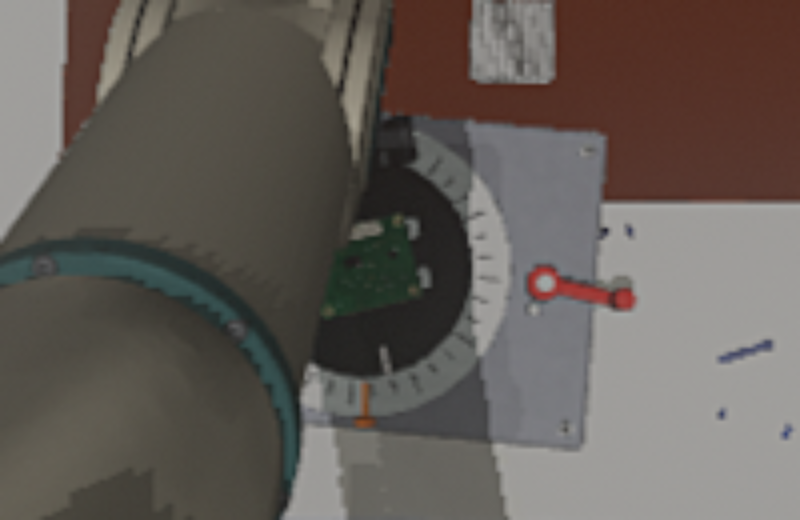

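Call:
apply_moves:
  motion:
    - [0.22,0,0.08,0.04,0]
    - [0.44,0,0.15,0.08,0]
    - [0.66,0,0.21,0.12,0]
    - [0.83,0,0.25,0.15,0]
    - [0.97,0,0.27,0.17,0]
    - [1.06,0,0.29,0.19,0]
    - [1.06,0,0.29,0.19,0]

```text
clock: 10.68
eef_pos: [575.4, 62.3, 45.3]
tool_rot: [-1.571, -0.0, -1.535]
force: [0.2, 1.6, -0.0]
width: -0.1
```

```bash
python3 - <<'E'
from h import *
s=ctrl.read_state();print({k:np.round(s[k],3) for k in ["clock","eef_pos","tool_rot","force"]},tip(.035))
for n in ["top","top","scene"]:
    p=ctrl.get_image(n);print(measure(p,C),measure(p,C+[1,0]),measure(p,C+[0,1]))
    if n=="top": 
        im=rect(p,"topr6",460,40,50,24,6)
        print(ringfit(p))
E
```

```text
{'clock': np.float64(10.675), 'eef_pos': array([575.402,  62.251,  45.328]), 'tool_rot': array([-1.571, -0.   , -1.535]), 'force': array([ 0.172,  1.635, -0.045])} [575.24957486  62.37705918  -1.53579633]
((np.float64(-3.0811548693016975), np.float64(793.6500000000001)), (np.float64(-3.1098842389839603), np.float64(380.6875))) ((np.float64(-3.081917780394433), np.float64(755.4250000000001)), (np.float64(-3.110308744705492), np.float64(331.75))) ((np.float64(-3.063619856624681), np.float64(800.3)), (np.float64(-3.096934880108111), np.float64(377.96875)))
(array([520.35957884,  37.94284261]), np.float64(85.82466808652283), np.int64(210))
((np.float64(-3.0811430187549043), np.float64(791.975)), (np.float64(-3.1100147781428764), np.float64(378.375))) ((np.float64(-3.0819587497668737), np.float64(758.75)), (np.float64(-3.110466870032308), np.float64(329.34375))) ((np.float64(-3.0636155485377605), np.float64(802.5500000000001)), (np.float64(-3.0970115829491047), np.float64(376.1875)))
(array([520.38533261,  38.28812525]), np.float64(86.02204829095604), np.int64(208))
((np.float64(-3.0766850900314684), np.float64(731.4000000000001)), (np.float64(0.27091549549311134), np.float64(1127.0))) ((np.float64(-3.080001973862876), np.float64(693.675)), (np.float64(0.27972927521272434), np.float64(1118.9375))) ((np.float64(-3.0591912627488145), np.float64(715.7000000000002)), (np.float64(0.25931808070844303), np.float64(1126.25)))
```

View pics/topr6.png

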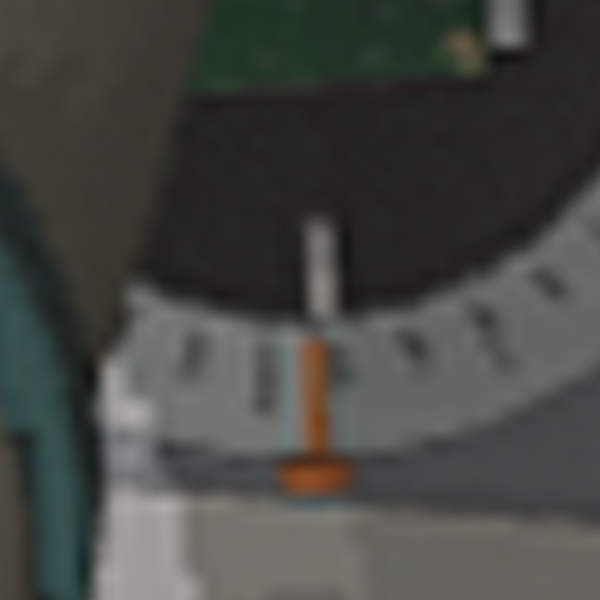

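Call:
apply_moves:
  motion:
    - [0.08,0,0.02,0.01,0]
    - [0.15,0,0.03,0.02,0]
    - [0.15,0,0.03,0.02,0]

```text
clock: 11.2
eef_pos: [575.7, 60.9, 45.3]
tool_rot: [-1.571, 0.0, -1.555]
force: [-0.1, 2.0, -0.3]
width: 0.1
```

```bash
python3 - <<'E'
from h import *
s=ctrl.read_state();print({k:np.round(s[k],3) for k in ["clock","eef_pos","tool_rot","force"]})
for n in ["top","top","scene"]:
    p=ctrl.get_image(n);print(measure(p,C))
    if n=="top": 
        im=rect(p,"topr7",460,40,50,24,6)
E
```

```text
{'clock': np.float64(11.2), 'eef_pos': array([575.727,  60.91 ,  45.337]), 'tool_rot': array([-1.571,  0.   , -1.555]), 'force': array([-0.107,  1.967, -0.254])}
((np.float64(-3.1098159580358744), np.float64(739.7)), (np.float64(-3.109879711088665), np.float64(378.28125)))
((np.float64(-3.109848519796589), np.float64(725.875)), (np.float64(-3.110036087767502), np.float64(381.21875)))
((np.float64(-3.100349092864357), np.float64(885.4749999999999)), (np.float64(0.2524510340045726), np.float64(1079.28125)))
```

View pics/topr7.png

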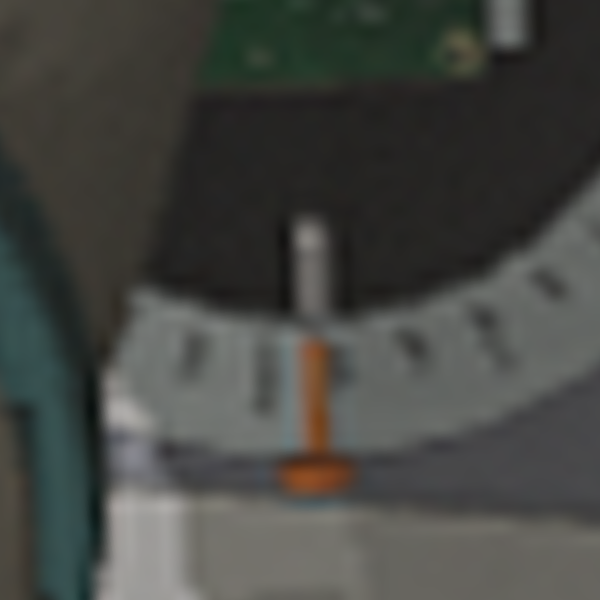

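Call:
apply_moves:
  motion:
    - [-0.5,0,0,0,0]
    - [-1.5,0,0,0,0]
    - [-3,0,0,0,0]
    - [-3.2,-1,0,0,0]
    - [-3.2,-3.5,0,0,0]
    - [-3.2,-6,0,0,0]
    - [-2.5,-8,0,-0.05,0]
    - [-0.5,-8.5,-0.3,-0.18,0]
    - [2.5,-8.5,-0.8,-0.34,0]
    - [6,-8.5,-1.5,-0.52,0]
    - [9.5,-8.5,-2.1,-0.7,0]
    - [13,-8.5,-2.8,-0.88,0]
    - [15.5,-8.5,-3.3,-1.04,0]
    - [17.5,-8.5,-3.6,-1.18,0]
    - [18.25,-8.5,-3.73,-1.27,0]
    - [18.25,-8.5,-3.73,-1.29,0]
    - [18.25,-8.5,-3.73,-1.29,0]

```text
clock: 13.48
eef_pos: [541.3, -121.9, 130.6]
tool_rot: [-1.571, -0.0, -0.265]
force: [0.1, -0.6, 0.5]
width: -0.2
```

```bash
python3 - <<'E'
from h import *
s=ctrl.read_state();print({k:np.round(s[k],3) for k in ["clock","eef_pos","tool_rot","force","qpos"]})
for n in ["top","scene"]:
    p=ctrl.get_image(n);print(measure(p,C))
    print([ (r["location"],r["confidence"]) for r in ctrl.mark_of(p,"lever_knob")])
    if n=="top": im=rect(p,"topr8",500,0,140,30,2.1)
    else:
        im=cv2.resize(p["image"][160:310,200:420],None,fx=3.5,fy=3.5)
        cv2.imwrite(f"pics/{n}8.png",im[:,:,::-1])
E
```

```text
{'clock': np.float64(13.475), 'eef_pos': array([ 541.309, -121.919,  130.566]), 'tool_rot': array([-1.571, -0.   , -0.265]), 'force': array([ 0.086, -0.55 ,  0.493]), 'qpos': array([ 0.207,  0.628, -0.055,  1.881,  0.055,  0.634, -0.147])}
((np.float64(-3.107596751268819), np.float64(1058.75)), (np.float64(-3.1074392867517724), np.float64(413.46875)))
[([500.2, -112.0, 56.5], 0.63)]
((np.float64(-3.1002151294532503), np.float64(2042.575)), (np.float64(-3.1163216381748367), np.float64(1110.875)))
[([502.4, -114.2, 52.4], 0.72)]
```

View pics/topr8.png

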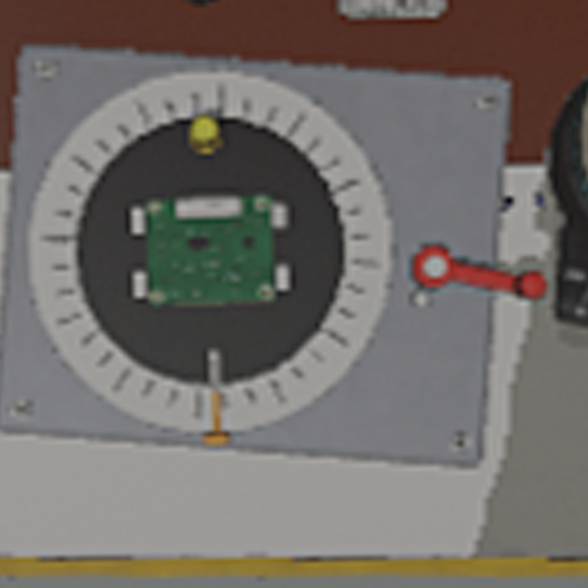

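View pics/scene8.png

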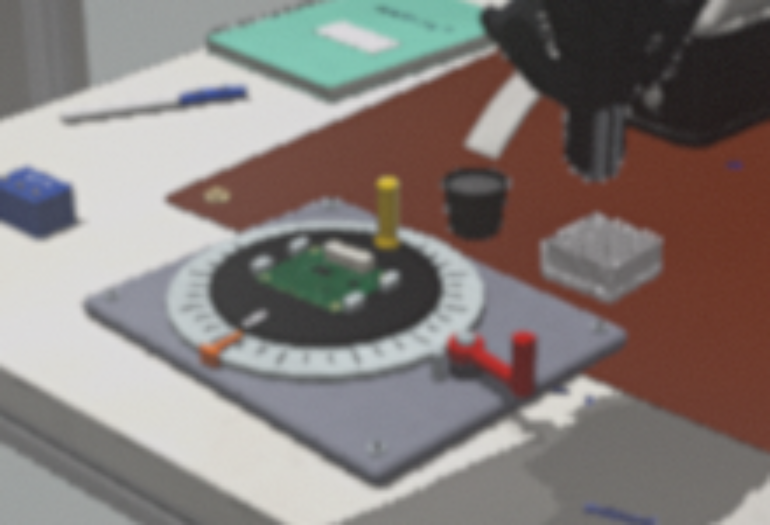

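```bash
cat >> h.py <<'E'
PV=np.array([514.,-67.])
def ltip(ph,d=21.,r=45.):
    t=ph-np.pi/2; return np.r_[PV+r*np.array([np.cos(ph),np.sin(ph)])-d*np.array([np.cos(t),np.sin(t)]),t+np.pi]
E
python3 - <<'E'
from h import *
cmd=(541.,-122.1,-.266)
for r in rows(cmd,[ltip(-1.834,d) for d in (32,26)]+[ltip(-1.834-.09*i) for i in range(0,13)]): print([float(x) for x in r])
print(ltip(-1.834-.09*12), -1.834-.09*12)
E
```

```text
[-0.84, 0.0, 0.12, -0.0]
[-1.44, 0.0, 0.11, -0.0]
[-1.94, 0.0, 0.11, -0.0]
[-2.35, 0.0, -0.06, 0.09]
[-2.78, 0.0, -0.19, 0.18]
[-3.22, 0.0, -0.29, 0.27]
[-3.66, 0.0, -0.34, 0.36]
[-4.11, 0.0, -0.36, 0.45]
[-4.55, 0.0, -0.33, 0.54]
[-4.99, 0.0, -0.27, 0.63]
[-5.43, 0.0, -0.17, 0.72]
[-5.85, 0.0, -0.02, 0.81]
[-6.26, 0.0, 0.16, 0.9]
[-6.65, 0.0, 0.37, 0.99]
[-7.02, 0.0, 0.63, 1.08]
[474.89873344 -97.61194135  -1.34320367] -2.914
```

Call:
apply_moves:
  motion:
    - [0,2,0,0,0]
    - [0,4.5,0,0,0]
    - [0,7,0,0,0]
    - [0,8.7,0,0,0]
    - [0,9.2,0,0,0]
    - [0,9.2,0,0,0]
    - [-0.84,9.2,0.12,0,0]
    - [-1.44,9.2,0.11,0,0]
    - [-1.94,9.2,0.11,0,0]
    - [-2.35,9.2,-0.06,0.09,0]
    - [-2.78,9.2,-0.19,0.18,0]
    - [-3.22,9.2,-0.29,0.27,0]
    - [-3.66,9.2,-0.34,0.36,0]
    - [-4.11,9.2,-0.36,0.45,0]
    - [-4.55,9.2,-0.33,0.54,0]
    - [-5,9.2,-0.27,0.63,0]
    - [-5.43,9.2,-0.17,0.72,0]
    - [-5.85,9.2,-0.02,0.81,0]
    - [-6.26,9.2,0.16,0.9,0]

```text
clock: 16.05
eef_pos: [481.0, -105.0, 38.6]
tool_rot: [-1.571, -0.001, -1.169]
force: [0.1, -1.7, 0.5]
width: 0.1
```

```bash
python3 - <<'E'
from h import *
s=ctrl.read_state();print({k:np.round(s[k],3) for k in ["clock","eef_pos","tool_rot","force","qpos"]})
for n in ["top","scene"]:
    p=ctrl.get_image(n);print(measure(p,C))
    print([ (r["location"],r["confidence"]) for r in ctrl.mark_of(p,"lever_knob")])
    if n=="top": im=rect(p,"topr9",500,0,140,30,2.1)
    else:
        im=cv2.resize(p["image"][160:310,200:420],None,fx=3.5,fy=3.5)
        cv2.imwrite(f"pics/{n}9.png",im[:,:,::-1])
print(ltip(-2.734))
for r in rows(ltip(-2.734),[ltip(-2.734-.06*i) for i in range(1,7)]): print([float(x) for x in r])
E
```

```text
{'clock': np.float64(16.05), 'eef_pos': array([ 481.033, -105.012,   38.647]), 'tool_rot': array([-1.571e+00, -1.000e-03, -1.169e+00]), 'force': array([ 0.135, -1.691,  0.506]), 'qpos': array([ 0.059,  0.739,  0.146,  2.099, -0.312,  0.322, -0.704])}
((np.float64(-3.1075336318823332), np.float64(1105.55)), (np.float64(-3.1076266766240277), np.float64(427.0625)))
[([471.0, -86.1, 56.2], 0.49)]
((np.float64(-3.101676092556037), np.float64(2169.6749999999997)), (np.float64(-3.1163975947373457), np.float64(1126.40625)))
[([470.2, -90.4, 52.7], 0.47)]
[ 481.01090832 -104.1176485    -1.16320367]
[-0.27, 0.0, -0.12, 0.06]
[-0.55, 0.0, -0.22, 0.12]
[-0.84, 0.0, -0.3, 0.18]
[-1.13, 0.0, -0.37, 0.24]
[-1.42, 0.0, -0.42, 0.3]
[-1.72, 0.0, -0.45, 0.36]
```

View pics/topr9.png

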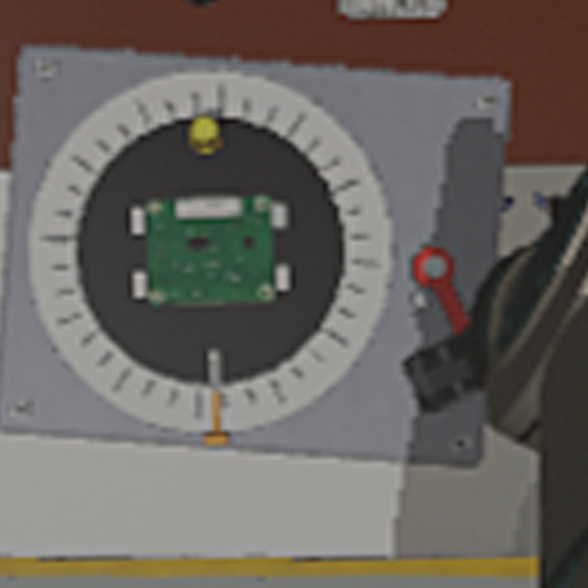

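View pics/scene9.png

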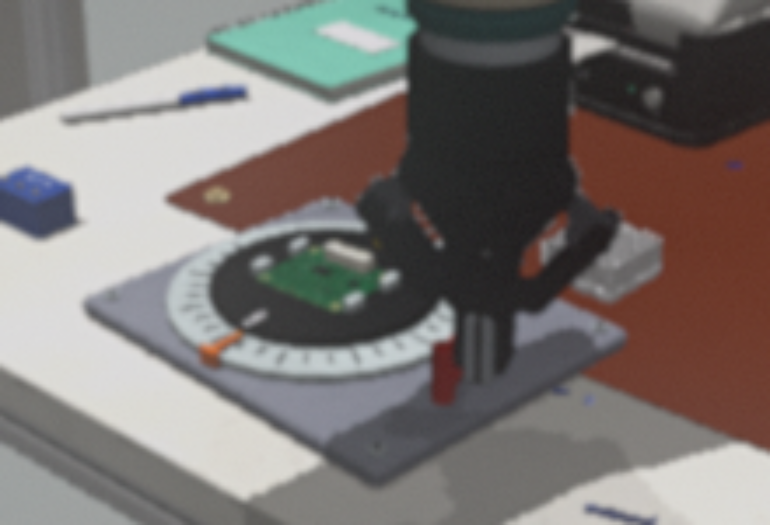

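Call:
apply_moves:
  motion:
    - [-0.27,0,-0.12,0.06,0]
    - [-0.55,0,-0.22,0.12,0]
    - [-0.84,0,-0.3,0.18,0]
    - [-1,0,-0.34,0.21,0]
    - [-1.13,0,-0.37,0.24,0]
    - [-1.13,0,-0.37,0.24,0]

```text
clock: 17.0
eef_pos: [473.3, -95.0, 38.3]
tool_rot: [-1.571, 0.0, -1.405]
force: [0.8, 0.1, 0.6]
width: 0.2
```

Call:
apply_moves:
  motion:
    - [-0.1,0,-0.01,0.02,0]
    - [-0.2,0,-0.02,0.04,0]
    - [-0.2,0,-0.02,0.04,0]

```text
clock: 17.38
eef_pos: [472.5, -93.4, 38.2]
tool_rot: [-1.571, 0.0, -1.445]
force: [-0.1, -0.7, -0.6]
width: -0.1
```

Call:
apply_moves:
  motion:
    - [-0.1,0,0,0.02,0]
    - [-0.2,0,0,0.03,0]
    - [-0.2,0,0,0.03,0]

```text
clock: 17.75
eef_pos: [472.2, -93.0, 38.3]
tool_rot: [-1.571, -0.002, -1.477]
force: [-2.1, -6.0, 0.2]
width: -0.4
```

```bash
python3 - <<'E'
from h import *
s=ctrl.read_state();print({k:np.round(s[k],3) for k in ["clock","eef_pos","tool_rot","force"]})
for n in ["top","scene"]:
    p=ctrl.get_image(n)
    if n=="top": im=rect(p,"topr10",490,-70,60,30,5)
    else:
        im=cv2.resize(p["image"][160:310,200:420],None,fx=3.5,fy=3.5)
        cv2.imwrite(f"pics/{n}10.png",im[:,:,::-1])
E
```

```text
{'clock': np.float64(17.75), 'eef_pos': array([472.213, -93.026,  38.297]), 'tool_rot': array([-1.571, -0.002, -1.477]), 'force': array([-2.058, -5.96 ,  0.241])}
```

View pics/topr10.png

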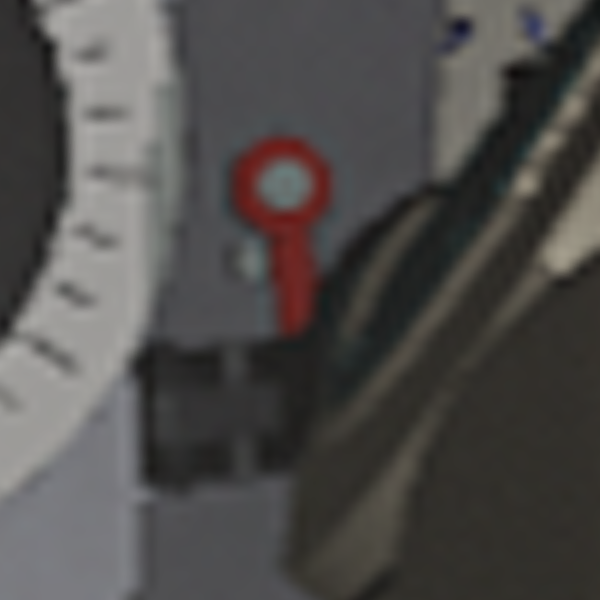

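View pics/scene10.png

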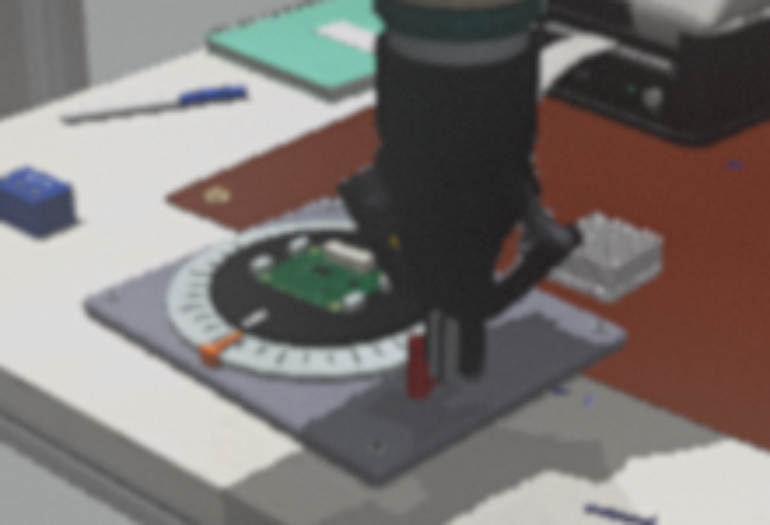

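Call:
apply_moves:
  motion:
    - [-0.1,0,0,0,0]
    - [-0.1,0,0,0,0]
    - [-0.1,0,0,0,0]

```text
clock: 18.23
eef_pos: [472.2, -92.9, 38.3]
tool_rot: [-1.571, -0.003, -1.478]
force: [-2.2, -7.8, 0.2]
width: 0.0
```

Call:
apply_moves:
  motion:
    - [0.5,0,0,0,0]
    - [1.5,0,0,0,0]
    - [3,0,0,0,0]
    - [3.5,-1,0,0,0]
    - [3.5,-3.5,0,0,0]
    - [3.5,-7,0,0,0]
    - [4,-10,0,0,0]
    - [6,-12,0,0,0]
    - [10,-13,0,0,0]
    - [14,-13,0,0,0]
    - [17,-13,0,0,0]
    - [18,-13,0,0,0]
    - [18,-13,0,0,0]

```text
clock: 19.85
eef_pos: [489.5, -269.2, 168.4]
tool_rot: [-1.571, 0.001, -1.476]
force: [0.3, 1.2, 1.4]
width: 0.0
```

```bash
python3 - <<'E'
from h import *
s=ctrl.read_state();print({k:np.round(s[k],3) for k in ["clock","eef_pos","force"]})
for n in ["top","scene"]:
    p=ctrl.get_image(n);print(measure(p,C))
    for q in ["lever_knob","index_tip","target_tip","stud","relay_module","loupe","heat_sink"]: print(q,[ (r["location"],r["confidence"]) for r in ctrl.mark_of(p,q)][:1])
    if n=="top": im=rect(p,"topr11",520,20,140,25,2.1)
    else:
        im=cv2.resize(p["image"][160:310,200:420],None,fx=3.5,fy=3.5)
        cv2.imwrite(f"pics/{n}11.png",im[:,:,::-1])
E
```

```text
{'clock': np.float64(19.85), 'eef_pos': array([ 489.51 , -269.248,  168.442]), 'force': array([0.302, 1.176, 1.366])}
((np.float64(-3.1077671658787414), np.float64(1036.65)), (np.float64(-3.107561185225658), np.float64(411.5)))
lever_knob [([466.6, -74.7, 53.6], 0.58)]
index_tip [([454.0, 35.4, 23.8], 0.97)]
target_tip [([450.7, 32.8, 23.6], 0.54)]
stud [([575.6, 43.5, 26.8], 0.54)]
relay_module [([487.6, 261.6, 1.3], 0.67)]
loupe [([659.2, 46.3, 2.1], 0.66)]
heat_sink [([661.3, -51.1, 1.6], 0.74)]
((np.float64(-3.101603429469144), np.float64(2097.6)), (np.float64(-1.7069548918091406), np.float64(1743.5)))
lever_knob [([467.1, -75.3, 52.8], 0.84)]
index_tip [([455.8, 35.8, 23.5], 0.69)]
target_tip [([455.2, 35.2, 25.8], 0.4)]
stud [([657.6, 45.2, 1.7], 0.54)]
relay_module [([489.6, 262.0, 0.3], 0.86)]
loupe [([658.0, 44.4, 2.2], 0.65)]
heat_sink [([659.6, -47.6, 3.4], 0.69)]
```

View pics/topr11.png

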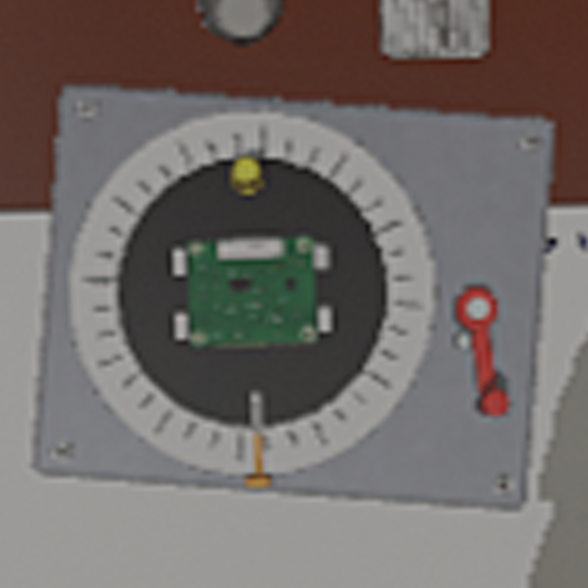

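View pics/scene11.png

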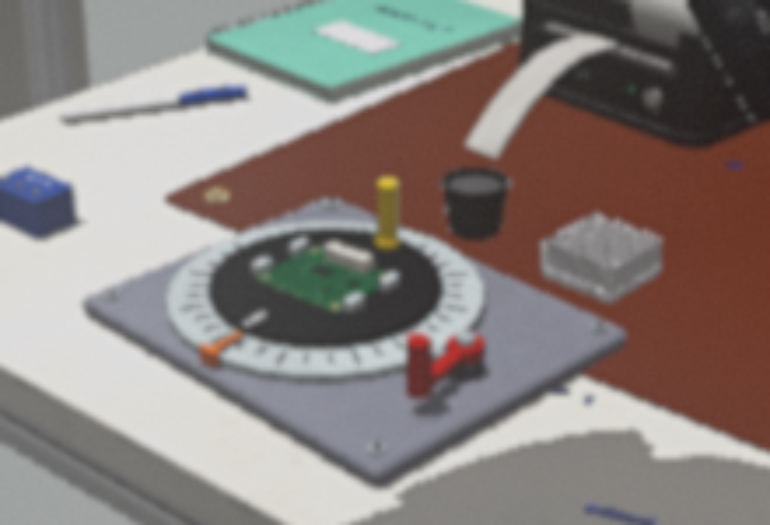

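```bash
python3 -c "
from cell import ctrl
print(ctrl.finish_job())"
```

```text
the job is handed in; nothing more can be done
None
```

I set the dial to the marker, pushed the clamp lever to its stop and handed the job in at about 20 s, well under the 58 s limit. No verdict was reported.

**Dial:** I pushed the yellow stud clockwise about 2.9 rad with the closed fingertips.
- In the last picture from the top camera, the index line is at -3.108 rad and the marker at -3.108 rad (world angles), so they agree within the measurement.
- The scene camera put the index about 0.015 rad (about 1 mm at the rim) away from its own earlier reading of the marker. On its final picture it misread the marker altogether. I trusted the near-vertical top view.

**Lever:** I pushed the red knob round until the force rose from about 1 N to 8 N and the tip stopped moving. Both cameras then put the knob at about (467, -75) mm, which gives a lever angle of roughly 1.33 rad (a rough estimate). The expected stop is at 1.35. The dial angle did not change during this.

**Loose parts:** The relay block, loupe and heat sink read within the networks' scatter of where they started. The arm was backed well clear and touching nothing. All contact forces I read at the end of moves stayed under 10 N.

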